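Slide the coaster through to the stop rail

ROBOT

A 6-joint arm with a two-finger parallel gripper is mounted at the origin on the work surface. World frame = base frame: x ahead of the robot, y to its left, z up, the work surface at z = 0. Lengths are in m, angles in rad, forces in N, time in s.
With the tool pointing down it reaches from about 0.25 to 0.725 m from the base axis. Payload 4 kg.
Tool frame: the origin (TCP) lies at the very end of the fingers, on their centre line; the grasp point (between the pads) lies 19 mm behind it; y points along the fingers, z is the direction in which the jaws open and shut, and the axes are right-handed (so a half turn about y gives the same grasp; the last joint's range is limited). The gripper opens to 85 mm and grips with 20 to 120 N. Pads are 22 mm wide; open, the fingers measure 114 mm over their backs; the gripper's body (76 mm by 85 mm) begins 54 mm behind the grasp point. The pads swing forward as they close: fully open they stand 13 mm farther back than shut.
Start: joints at [1.291, 0.241, 0.005, 1.335, 0, 1.571], TCP at [0.138, 0.481, 0.231] pointing down, gripper open.
Joint ranges: [-2.72, 2.72], [-1.05, 1.87], [-1.09, 1.28], [-1.99, 2.15], [-1.42, 1.44], [-3.14, 3.14]. Speed limits (rad/s): [2.79, 2.79, 3.14, 3.14, 3.14, 3.14].

INTERFACE

Orientations are given as a unit quaternion [x, y, z, w].
In Python, from workcell import bot gives the robot as it stands. The module is installed in compiled form; this text tells all that it offers.
- The arm moves only by the tool move_arm, never from a script. Its argument "increments" is a list of rows, each an object with "grip": the closure, from 0 (fully open) to 1 (shut); "linear": the shift along the tool's x, y, z scaled (see below), a list of three; "twist": the turn about the tool's y scaled (see below). A call has exactly 5 rows; each row shifts and turns the pose as measured when the row begins, along the tool's axes as they then stand; what a row does not reach is not made up. The controller multiplies each number of a shift by 0.2 m and each number of a turn by 2 rad. A row lasts 1/10 s, in which the tool goes at most 50 mm and 8.59 degrees, less where a joint would pass 70% of its speed; a pose out of reach is approached as far as the arm can. A call with a number of a shift or a turn outside -1 to 1 is refused whole. A call with a gripper value outside its range is refused whole. The fingers move at their own pace and stop on an object; the grip force is fixed at half the most. Time passes only in rows, so rows that do not move let the fingers close, or fill a call up. It gives the time, the measured TCP pose, the force and the opening at its end, in the units of the state.
- bot.get_obs(): the state, without advancing time (a new reading comes with each control period).
- bot.camera(name): name is "scene" or "top"; returns (picture, depth): 480x640x3 uint8, blue, green, red; 480x640 float32, m along the optical axis (not along the pixel's ray), 0 where there is no reading.
- bot.camera_params(name): a dict with "camera_matrix" (3x3 intrinsics, pixels), "rvec" (rotation vector, rad) and "tvec" (3), from world to camera coordinates, as OpenCV has them. Camera axes: x right, y down, z forward; pixel columns grow to the right and rows downward; lengths in m; the calibration is good to about 2 mm. A picture is of the moment at which its call begins. camera_params takes no time and is no camera call.
- bot.job_done(): hands the job in, once; it reports no verdict.
The state is a dict: "clock": time; "joint_pos": joint angles; "joint_vel": joint speeds; "tau": joint torques, N m; "eef_pos": TCP position; "tool_rot": TCP orientation; "ft_force": force on the tool from outside, world axes, zero at the start; "ft_torque": the same for the moment, N m; "grip_width": finger opening in m.
Only numpy, scipy, OpenCV 4.12 (cv2) and the standard library are available. Lean on these libraries where they do the work, as an engineer would, in place of code of your own. Each camera call takes 0.05 s, during which the arm holds its last target. There are 200 camera calls.

TASK

Push the square coaster flat along the trolley top with your fingertips, through the gap between the sugar pot and the glass holder, and on until its leading edge lies flush along the low stop rail beyond. Only push it, never lift, tip or grip it; do not knock hard against the pot or the glass holder, and leave everything else on the trolley where it stands. Finish with the hand clear.

Things in the scene. Friction and masses are not known exactly. Their poses are not given: they have to be found in the camera images.
- coaster: the loose mint-green silicone coaster, a square slab 90 x 90 x 10 mm with rings moulded on top, about 90 g, lying flat; origin at the centre of its underside, x and y along its sides, z up. It starts on the robot's side of the gap, usually turned and off to one side of the gap's middle. It slides with friction and stays where it is left
- stop_rail: the fixed straight stainless stop rail, 200 mm long, 14 mm high, 12 mm thick, beyond the gap; origin on the trolley top at the middle of the long face that looks towards the gap and the robot. Its x axis points away from the robot, square to that face (the direction of the push through the gap), y runs along the rail, to the left, z up. The gap's middle line is parallel to the rail's x axis, and lies within 15 mm of the rail's origin in y
- glass_holder: the fixed square stainless holder, 134 x 134 mm with a wall 30 mm high, sides parallel to the rail's x and y axes, with four blue glasses in it (tops 69 mm high, standing at least 11 mm in from its sides) and a central ring handle 150 mm high; origin at the centre of its underside. It stands on one side of the gap (left or right, it varies), about 115 mm nearer to the robot than the rail's face
- sugar_pot: the white porcelain sugar pot (radius 40 mm) with a domed lid and knob, 80 mm high, in its fixed round stainless stand of radius 45 mm, 16 mm high; origin at the centre of the stand's underside. It stands on the other side of the gap; the free width between the stand and the holder's side is 98 to 102 mm
- glass: bystander: a single loose blue glass, radius 27 mm, 65 mm high, near the coaster's start; origin at the centre of its underside
- spoon: bystander: a loose steel spoon about 130 mm long and 20 mm high lying on the trolley near the coaster's start; its origin lies about the middle of its length, x along it
- honey: bystander: a loose honey jar, radius 30 mm, 85 mm high, behind the stop rail; origin at the centre of its underside
- jug: bystander: a loose white mug-shaped milk jug, radius 36 mm, 85 mm high, on the right; origin at the centre of its underside
- tin: bystander: a loose round tea tin, radius 38 mm, 100 mm high, on the right; origin at the centre of its underside
- kettle: bystander: the white plastic kettle on its base, radius 82 mm, handle reaching 126 mm from the centre, 205 mm high, on the left; origin at the centre of its underside
Not all that is in view belongs to the job. What is shaped like the coaster but orange or yellow is not meant.

How it is judged:
By the outcome, as a careful person would: the job done as asked, in the order asked, and still so for the second after the job is handed in, with the robot touching nothing.
It also fails if it takes over 72 s, if anything falls off the work surface, if the arm or the gripper's body presses on something with over 40 N, if the wrist force passes 120 N, or if a joint passes its speed limit or range.

## Working session

There is one attempt and no reset: what is moved stays moved. The work goes in short steps, Python scripts to look and compute and a tool call to move; the robot and the scene stay as the last step left them, time stands still between calls to the robot, and variables do not carry over. Pictures are saved under pics/ and viewed, about 8 in all and at most 12, crops included, and the job is handed in when it is done.

Besides the shell and the picture viewer there is one more tool, called after "Request:" as a command line: name --argument value ..., lists and objects as JSON in quotes. move_arm: Moves the arm, as the interface text tells. Its arguments: {"type":"object","properties":{"increments":{"type":"array"}},"required":["increments"]}

```bash
mkdir -p pics; cat > h.py <<'E'
import numpy as np, cv2
from workcell import bot
def cam(n):
    im,d=bot.camera(n); p=bot.camera_params(n)
    K=np.array(p["camera_matrix"]);R=cv2.Rodrigues(np.array(p["rvec"],float))[0];t=np.array(p["tvec"],float).ravel()
    return im,d,K,R,t
def ray(uv,z,K,R,t):
    uv=np.atleast_2d(uv).astype(float)
    d=(np.c_[uv,np.ones(len(uv))]@np.linalg.inv(K).T)@R; c=-R.T@t
    return c+d*((z-c[2])/d[:,2])[:,None]
def cloud(d,K,R,t):
    v,u=np.indices(d.shape); P=np.stack([u*d,v*d,d],-1)@np.linalg.inv(K).T
    return (P-t)@R
E
python3 - <<'E'
from h import *
for n in("scene","top"):
    im,d,K,R,t=cam(n); cv2.imwrite(f"pics/{n}1.png",im); np.savez(f"{n}1.npz",im=im,d=d,K=K,R=R,t=t)
    print(n,-R.T@t)
o=bot.get_obs();print(o)
E
```

```text
scene [ 1.19991923 -0.31960093  0.78562189]
top [0.29991511 0.00745885 1.34753754]
{'clock': 0.1, 'joint_pos': array([ 1.29099379e+00,  2.41345950e-01,  3.79521437e-03,  1.33516931e+00,
       -1.01837409e-05,  1.57077374e+00]), 'joint_vel': array([ 0.00068981, -0.00250588,  0.0012201 ,  0.00031124,  0.00148528,
       -0.00050271]), 'tau': array([ 3.25571591e-04, -3.73138118e+01,  2.53010881e+01,  1.09013767e-02,
        3.35369032e-05, -6.03428134e-06]), 'eef_pos': array([0.13792447, 0.47999229, 0.23047349]), 'tool_rot': array([ 0.70087297, -0.09868608,  0.09850351, -0.69952498]), 'ft_force': array([-0.27808779,  0.26114375, -0.74026244]), 'ft_torque': array([-0.02541599, -0.01481731,  0.02996193]), 'grip_width': 0.08547894751513886}
```

View pics/top1.png

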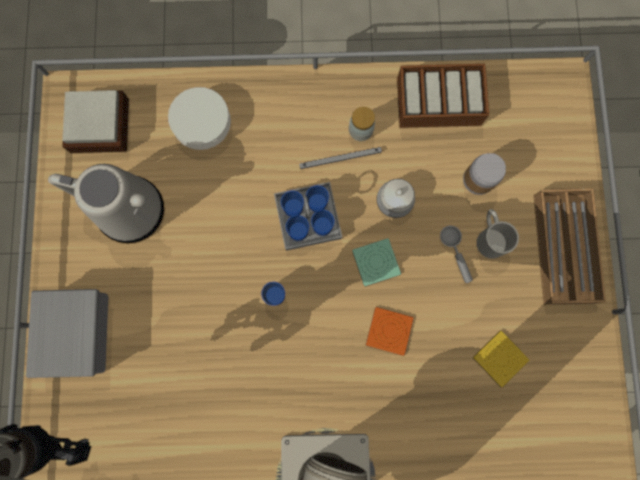

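View pics/scene1.png

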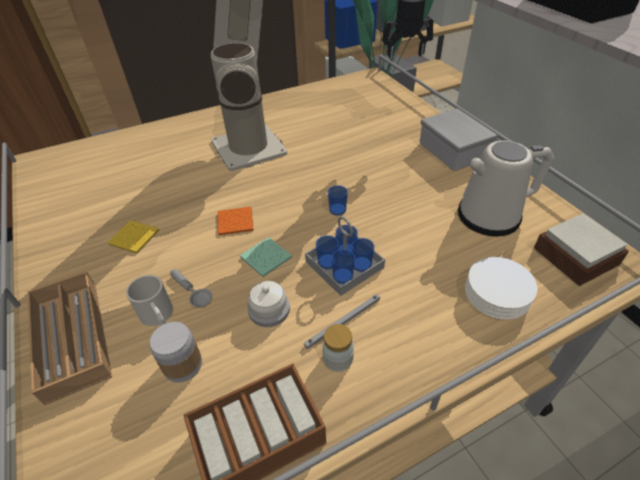

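The top view shows the coaster at about (377,262), the holder at (308,216), the pot at (397,198) and the rail from (302,165) to (380,151). The honey jar is at (362,122), the loose glass at (274,294) and the spoon at (457,250).

```bash
python3 - <<'E'
from h import *
D=np.load("top1.npz");im,d,K,R,t=[D[k] for k in("im","d","K","R","t")]
hsv=cv2.cvtColor(im,cv2.COLOR_BGR2HSV)
C=cloud(d,K,R,t); z=C[...,2]
print("table z",np.median(z[300:400,150:220]), "noise",z[300:400,120:200].std())
m=cv2.inRange(hsv,(60,40,60),(95,255,255)); m[:, :340]=0
cs=max(cv2.findContours(m,0,1)[0],key=cv2.contourArea)
b=cv2.boxPoints(cv2.minAreaRect(cs)); print("coaster",cv2.contourArea(cs),ray(b,.01,K,R,t).round(4).tolist())
P=ray(cs[:,0],.01,K,R,t)
r=cv2.minAreaRect((P[:,:2]*1000).astype(np.float32));print(r)
for nm,(u0,u1,v0,v1),lo,hi in(("rail",(290,392,140,176),.008,.03),("holder",(265,350,175,255),.018,.2),("potstand",(370,425,170,225),.008,.1),("potwall",(370,425,170,225),.03,.1),("glass",(255,295,275,312),.04,.08),("spoon",(430,478,222,290),.006,.05),("honey",(340,385,95,145),.06,.1),("jug",(474,525,205,262),.06,.1)):
    w=np.zeros_like(z,bool);w[v0:v1,u0:u1]=1
    q=C[w&(z>lo)&(z<hi)]
    r=cv2.minAreaRect((q[:,:2]*1000).astype(np.float32))
    print(nm,len(q),q[:,2].max().round(3),np.median(q[:,2]).round(3),[np.round(x,1) for x in r])
# rail colour profile
cv2.imwrite("pics/crop.png",cv2.resize(im[135:300,250:490],None,fx=3.3,fy=3.3,interpolation=cv2.INTER_CUBIC))
E
```

```text
table z 0.00010951973814801941 noise 0.08102838644603139
coaster 1316.0 [[0.5063, -0.0776, 0.01], [0.5323, -0.1619, 0.01], [0.4488, -0.1853, 0.01], [0.4232, -0.1019, 0.01]]
((477.2427978515625, -131.37120056152344), (86.44944763183594, 87.30721282958984), 16.578306198120117)
rail 467 0.022 0.014 [array([738.6, -43.8]), array([212.5,  85.9]), np.float64(83.5)]
holder 1611 0.152 0.045 [array([587.1,  26.5]), array([136.1, 134.1]), np.float64(10.7)]
potstand 1187 0.083 0.059 [array([ 626.3, -177.4]), array([133.9,  96.8]), np.float64(5.5)]
potwall 937 0.083 0.061 [array([ 624.5, -181.4]), array([78.1, 76.8]), np.float64(70.3)]
glass 160 0.071 0.063 [array([404.8, 105.9]), array([51.2, 51.1]), np.float64(89.4)]
spoon 615 0.026 0.014 [array([ 488.3, -312.5]), array([107.9, 162.8]), np.float64(85.7)]
honey 483 0.094 0.085 [array([ 800. , -106.5]), array([53.6, 54.2]), np.float64(60.9)]
jug 469 0.092 0.078 [array([ 524.6, -405. ]), array([71.9, 94. ]), np.float64(68.6)]
```

View pics/crop.png

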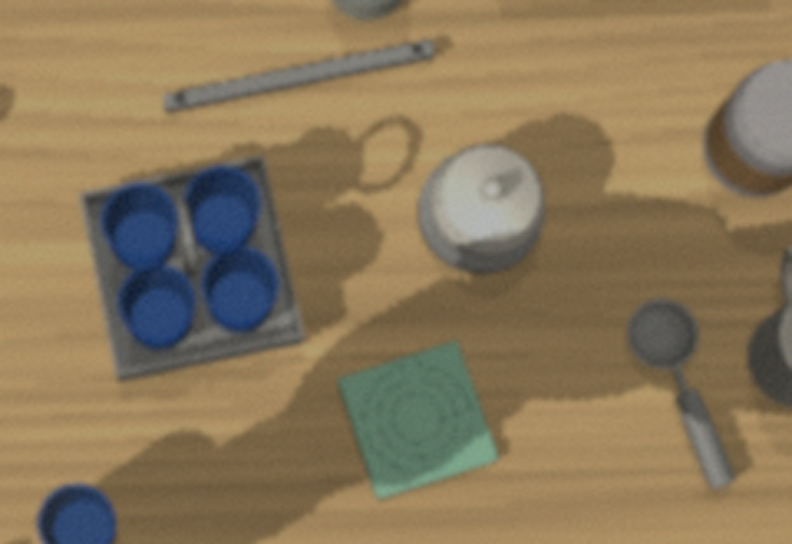

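The crop shows the rail's near face running from (167,110) to (435,58). The coaster is turned a few degrees more than the rail and sits right of the gap's middle.

My plan has two pushes with half-open fingers squared to the rail:
1. From the coaster's right side, to square and centre it.
2. From behind, straight through the gap.

```bash
cat >> h.py <<'E'
TH=np.radians(10.8)
def fr(p): c,s=np.cos(TH),np.sin(TH); p=np.atleast_2d(p); return np.c_[p[:,0]*c+p[:,1]*s,-p[:,0]*s+p[:,1]*c]*1000
def status(): 
    from scipy.spatial.transform import Rotation as Ro
    o=bot.get_obs(); M=Ro.from_quat(o["tool_rot"]).as_matrix(); e=o["eef_pos"]
    print("t",round(o["clock"],2),"tcp",e.round(4),"rail-frame mm",fr(e[:2]).round(1)[0],"z",round(e[2]*1000,1),"phi-th",round(np.degrees(np.arctan2(M[1,2],M[0,2])-TH),2),"F",o["ft_force"].round(1),"w",round(o["grip_width"],4),"j6",o["joint_pos"][5].round(2)); return o,M
def goto(xp,yp,zmm,phi):
    o,M=status(); c,s=np.cos(TH),np.sin(TH)
    w=np.array([xp*c-yp*s,xp*s+yp*c,zmm])/1000; d=w-o["eef_pos"]
    cur=np.degrees(np.arctan2(M[1,2],M[0,2])-TH); tw=-((phi-cur+180)%360-180)
    print("dist mm",(np.linalg.norm(d)*1000).round(1),"linear(tool,/0.2)",(M.T@d/0.2).round(3),"twist",np.radians(tw).round(3)/2,"deg",round(tw,1)); 
def coaster(n="top",off=0):
    im,d,K,R,t=cam(n); hsv=cv2.cvtColor(im,cv2.COLOR_BGR2HSV)
    m=cv2.inRange(hsv,(60,40,60),(95,255,255))
    cs=max(cv2.findContours(m,0,1)[0],key=cv2.contourArea)
    P=fr(ray(cs[:,0],.01,K,R,t)[:,:2]).astype(np.float32); r=cv2.minAreaRect(P)
    a=(r[2]+45)%90-45
    print(n,"coaster c",np.round(r[0],1),"size",np.round(r[1],1),"yaw rel rail",round(a,1),"x",P[:,0].min(),P[:,0].max(),"y",P[:,1].min(),P[:,1].max())
    return im,d,K,R,t
E
python3 - <<'E'
from h import *
for n,box in(("top",(296,386,145,172)),("scene",(300,386,290,352))):
    D=np.load(n+"1.npz");im,d,K,R,t=[D[k] for k in("im","d","K","R","t")]
    hsv=cv2.cvtColor(im,cv2.COLOR_BGR2HSV); C=cloud(d,K,R,t)
    m=((hsv[...,1]<75)&(C[...,2]>.006)&(C[...,2]<.022)).astype(np.uint8); u0,u1,v0,v1=box
    k=np.zeros_like(m);k[v0:v1,u0:u1]=m[v0:v1,u0:u1]
    c=max(cv2.findContours(k,0,1)[0],key=cv2.contourArea)
    P=(ray(c[:,0],.014,K,R,t)[:,:2]*1000).astype(np.float32); r=cv2.minAreaRect(P)
    print(n,"rail",r, "centre in frame",fr(np.array(r[0])/1000))
    mo=cv2.inRange(hsv,(3,150,100),(14,255,255));c=max(cv2.findContours(mo,0,1)[0],key=cv2.contourArea)
    f=fr(ray(c[:,0],.01,K,R,t)[:,:2]);print("orange",f.min(0),f.max(0))
print(fr([[.5871,.0265],[.6245,-.1814],[.4883,-.3125]]))
coaster();coaster("scene")
goto(444,-298,200,0)
E
```

```text
top rail ((729.1731567382812, -54.67798614501953), (14.453707695007324, 198.3307647705078), 10.892565727233887) centre in frame [[ 706.01186251 -190.34291336]]
orange [ 225.53861588 -270.64078593] [ 342.47338937 -152.93789767]
scene rail ((727.4154663085938, -21.38965606689453), (15.504563331604004, 129.23265075683594), 10.30396556854248) centre in frame [[ 710.52291667 -157.31485278]]
orange [ 228.6372824  -268.89105589] [ 348.47711902 -152.91438374]
[[ 581.66644974  -83.98095765]
 [ 579.44741761 -295.20653824]
 [ 421.09420372 -398.46306176]]
top coaster c [ 444.2 -218.2] size [86.4 86.7] yaw rel rail 5.8 x 398.08005 490.69016 y -264.84628 -171.36694
scene coaster c [ 447.7 -218.1] size [91.1 88.4] yaw rel rail 6.2 x 399.08368 496.64716 y -265.6996 -170.57822
t 0.2 tcp [0.138  0.4802 0.2307] rail-frame mm [225.5 445.8] z 230.7 phi-th 63.17 F [-0.1  0.5 -0.4] w 0.0854 j6 1.57
dist mm 775.9 linear(tool,/0.2) [ 2.653  0.158 -2.825] twist 0.5515 deg 63.2
```

Request:
move_arm --increments '[{"grip": 0.5, "linear": [0.17, 0, -0.18], "twist": 0}, {"grip": 0.5, "linear": [0.17, 0, -0.18], "twist": 0}, {"grip": 0.5, "linear": [0.17, 0, -0.18], "twist": 0}, {"grip": 0.5, "linear": [0.17, 0, -0.18], "twist": 0}, {"grip": 0.5, "linear": [0.17, 0, -0.18], "twist": 0}]'

```text
clock: 0.7
eef_pos: [0.2522, 0.2606, 0.2282]
tool_rot: [0.702, -0.094, 0.094, -0.7]
ft_force: [1.1, 0.3, 0.9]
grip_width: 0.0429
```

Request:
move_arm --increments '[{"grip": 0.5, "linear": [0.17, 0, -0.18], "twist": 0}, {"grip": 0.5, "linear": [0.17, 0, -0.18], "twist": 0}, {"grip": 0.5, "linear": [0.17, 0, -0.18], "twist": 0}, {"grip": 0.5, "linear": [0.17, 0, -0.18], "twist": 0}, {"grip": 0.5, "linear": [0.17, 0, -0.18], "twist": 0}]'

```text
clock: 1.2
eef_pos: [0.368, 0.0387, 0.2293]
tool_rot: [-0.701, 0.092, -0.094, 0.701]
ft_force: [1.2, 0.8, 0.5]
grip_width: 0.0427
```

Request:
move_arm --increments '[{"grip": 0.5, "linear": [0.17, 0, -0.18], "twist": 0}, {"grip": 0.5, "linear": [0.17, 0, -0.18], "twist": 0}, {"grip": 0.5, "linear": [0.17, 0, -0.18], "twist": 0}, {"grip": 0.5, "linear": [0.17, 0, -0.18], "twist": 0}, {"grip": 0.5, "linear": [0, 0, 0], "twist": 0}]'

```text
clock: 1.7
eef_pos: [0.4625, -0.1435, 0.2292]
tool_rot: [-0.7, 0.094, -0.099, 0.701]
ft_force: [-0.6, 0.8, -0.2]
grip_width: 0.0425
```

```bash
python3 -c "
from h import *
goto(444,-298,100,0)"
```

```text
t 1.7 tcp [ 0.4625 -0.1435  0.2292] rail-frame mm [ 427.4 -227.7] z 229.2 phi-th 63.55 F [-0.6  0.8 -0.2] w 0.0425 j6 -0.03
dist mm 148.0 linear(tool,/0.2) [ 0.227  0.647 -0.279] twist 0.5545 deg 63.6
```

Request:
move_arm --increments '[{"grip": 0.5, "linear": [0.115, 0, -0.14], "twist": 0}, {"grip": 0.5, "linear": [0.115, 0, -0.14], "twist": 0}, {"grip": 0.5, "linear": [0, 0, 0], "twist": 0.075}, {"grip": 0.5, "linear": [0, 0, 0], "twist": 0.075}, {"grip": 0.5, "linear": [0, 0, 0], "twist": 0.075}]'

```text
clock: 2.2
eef_pos: [0.4906, -0.2116, 0.2264]
tool_rot: [-0.66, 0.252, -0.251, 0.662]
ft_force: [-0.4, -0.0, 0.2]
grip_width: 0.0428
```

Request:
move_arm --increments '[{"grip": 0.5, "linear": [0, 0.1, 0], "twist": 0.075}, {"grip": 0.5, "linear": [0, 0.12, 0], "twist": 0.075}, {"grip": 0.5, "linear": [0, 0.12, 0], "twist": 0.075}, {"grip": 0.5, "linear": [0, 0.12, 0], "twist": 0.075}, {"grip": 0.5, "linear": [0, 0.1, 0], "twist": 0.03}]'

```text
clock: 2.7
eef_pos: [0.492, -0.2082, 0.1142]
tool_rot: [-0.541, 0.452, -0.454, 0.545]
ft_force: [-0.1, 0.5, -0.3]
grip_width: 0.0427
```

```bash
python3 -c "
from h import *
goto(444,-298,30,0)
im=cam('scene')[0];cv2.imwrite('pics/s2.png',im)"
```

```text
t 2.7 tcp [ 0.492  -0.2082  0.1142] rail-frame mm [ 444.3 -296.7] z 114.2 phi-th -0.43 F [-0.1  0.5 -0.3] w 0.0427 j6 0.99
dist mm 84.2 linear(tool,/0.2) [ 0.007  0.421 -0.004] twist -0.004 deg -0.4
```

View pics/s2.png

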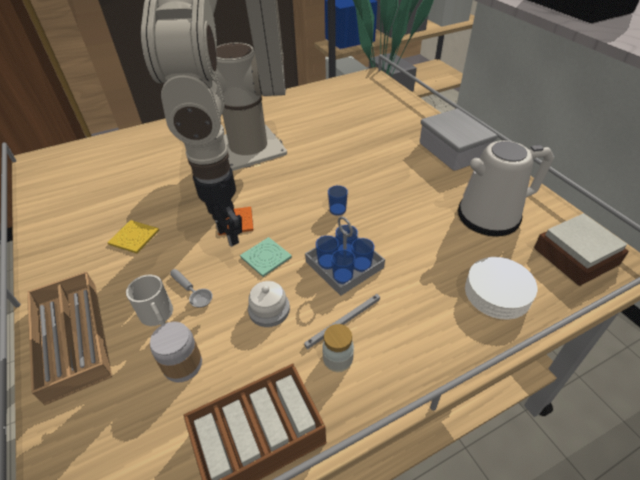

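The fingers hang at about (232,230), over free wood to the right of the coaster. The spoon at (200,295) is well clear.

Request:
move_arm --increments '[{"grip": 0.5, "linear": [0, 0.18, 0], "twist": 0}, {"grip": 0.5, "linear": [0, 0.16, 0], "twist": 0}, {"grip": 0.5, "linear": [0, 0.12, 0], "twist": 0}, {"grip": 0.5, "linear": [0, 0.05, 0], "twist": 0}, {"grip": 0.5, "linear": [0, 0, 0], "twist": 0}]'

```text
clock: 3.25
eef_pos: [0.49, -0.2036, 0.0075]
tool_rot: [-0.543, 0.452, -0.449, 0.547]
ft_force: [-0.7, -0.4, 0.4]
grip_width: 0.0429
```

Request:
move_arm --increments '[{"grip": 0.5, "linear": [0, 0.02, 0], "twist": 0}, {"grip": 0.5, "linear": [0, 0, 0], "twist": 0}, {"grip": 0.5, "linear": [0, 0, 0], "twist": 0}, {"grip": 0.5, "linear": [0, 0, 0], "twist": 0}, {"grip": 0.5, "linear": [0, 0, 0], "twist": 0}]'

```text
clock: 3.75
eef_pos: [0.4938, -0.2048, 0.0085]
tool_rot: [-0.543, 0.448, -0.452, 0.548]
ft_force: [0.5, -0.7, 0.4]
grip_width: 0.0427
```

```bash
python3 -c "
from h import *
goto(444,-256,2,0)"
```

```text
t 3.75 tcp [ 0.4938 -0.2048  0.0085] rail-frame mm [ 446.6 -293.7] z 8.5 phi-th 0.12 F [ 0.5 -0.7  0.4] w 0.0427 j6 0.98
dist mm 38.3 linear(tool,/0.2) [-0.188  0.032 -0.013] twist 0.001 deg 0.1
```

Request:
move_arm --increments '[{"grip": 0.5, "linear": [0, 0.02, 0], "twist": 0}, {"grip": 0.5, "linear": [0, 0.01, 0], "twist": 0}, {"grip": 0.5, "linear": [0, 0, 0], "twist": 0}, {"grip": 0.5, "linear": [0, 0, 0], "twist": 0}, {"grip": 0.5, "linear": [0, 0, 0], "twist": 0}]'

```text
clock: 4.25
eef_pos: [0.4941, -0.2051, 0.0025]
tool_rot: [-0.543, 0.448, -0.452, 0.548]
ft_force: [-0.3, -0.6, 0.1]
grip_width: 0.0428
```

```bash
python3 -c "
from h import *
for i in range(6): status()
C=coaster('scene')"
```

```text
t 4.25 tcp [ 0.4941 -0.2051  0.0025] rail-frame mm [ 446.9 -294. ] z 2.5 phi-th 0.11 F [-0.3 -0.6  0.1] w 0.0428 j6 0.98
t 4.25 tcp [ 0.4941 -0.2051  0.0025] rail-frame mm [ 446.9 -294. ] z 2.5 phi-th 0.11 F [-0.3 -0.6  0.1] w 0.0428 j6 0.98
t 4.25 tcp [ 0.4941 -0.2051  0.0025] rail-frame mm [ 446.9 -294. ] z 2.5 phi-th 0.11 F [-0.3 -0.6  0.1] w 0.0428 j6 0.98
t 4.25 tcp [ 0.4941 -0.2051  0.0025] rail-frame mm [ 446.9 -294. ] z 2.5 phi-th 0.11 F [-0.3 -0.6  0.1] w 0.0428 j6 0.98
t 4.25 tcp [ 0.4941 -0.2051  0.0025] rail-frame mm [ 446.9 -294. ] z 2.5 phi-th 0.11 F [-0.3 -0.6  0.1] w 0.0428 j6 0.98
t 4.25 tcp [ 0.4941 -0.2051  0.0025] rail-frame mm [ 446.9 -294. ] z 2.5 phi-th 0.11 F [-0.3 -0.6  0.1] w 0.0428 j6 0.98
scene coaster c [ 448.2 -217.9] size [90.5 88.2] yaw rel rail 5.7 x 399.08368 496.64716 y -260.67786 -170.57822
```

Request:
move_arm --increments '[{"grip": 0.5, "linear": [0, 0.015, 0], "twist": 0}, {"grip": 0.5, "linear": [0, 0, 0], "twist": 0}, {"grip": 0.5, "linear": [0, 0, 0], "twist": 0}, {"grip": 0.5, "linear": [0, 0, 0], "twist": 0}, {"grip": 0.5, "linear": [0, 0, 0], "twist": 0}]'

```text
clock: 4.8
eef_pos: [0.4941, -0.205, -0.0009]
tool_rot: [-0.543, 0.448, -0.452, 0.548]
ft_force: [-1.0, -0.6, -0.2]
grip_width: 0.0427
```

Request:
move_arm --increments '[{"grip": 0.5, "linear": [0, 0.01, 0], "twist": 0}, {"grip": 0.5, "linear": [0, 0, 0], "twist": 0}, {"grip": 0.5, "linear": [0, 0, 0], "twist": 0}, {"grip": 0.5, "linear": [0, 0, 0], "twist": 0}, {"grip": 0.5, "linear": [0, 0, 0], "twist": 0}]'

```text
clock: 5.3
eef_pos: [0.4948, -0.2053, -0.0012]
tool_rot: [-0.542, 0.448, -0.453, 0.548]
ft_force: [0.1, 0.3, -0.1]
grip_width: 0.0426
```

Request:
move_arm --increments '[{"grip": 0.5, "linear": [-0.04, 0, 0], "twist": 0}, {"grip": 0.5, "linear": [-0.04, 0, 0], "twist": 0}, {"grip": 0.5, "linear": [-0.04, 0, 0], "twist": 0}, {"grip": 0.5, "linear": [-0.03, 0, 0], "twist": 0}, {"grip": 0.5, "linear": [0, 0, 0], "twist": 0}]'

```text
clock: 5.8
eef_pos: [0.4884, -0.1734, -0.0015]
tool_rot: [-0.543, 0.447, -0.453, 0.548]
ft_force: [0.6, -0.2, 0.4]
grip_width: 0.0426
```

```bash
python3 -c "
from h import *
goto(446,-256,-1,0)
coaster();im,d,K,R,t=coaster('scene');cv2.imwrite('pics/s3.png',cv2.resize(im[170:330,150:400],None,fx=3,fy=3))"
```

```text
t 5.8 tcp [ 0.4884 -0.1734 -0.0015] rail-frame mm [ 447.3 -261.8] z -1.5 phi-th 0.12 F [ 0.6 -0.2  0.4] w 0.0426 j6 1.04
dist mm 6.0 linear(tool,/0.2) [-0.029 -0.002 -0.006] twist 0.001 deg 0.1
top coaster c [ 448.1 -207.3] size [86.9 88.5] yaw rel rail 0.5 x 404.64618 491.83224 y -251.25342 -162.79433
scene coaster c [-527.8 1141.8] size [187.5 643. ] yaw rel rail 38.5 x -779.102 -268.11334 y 935.3354 1451.6951
```

View pics/s3.png

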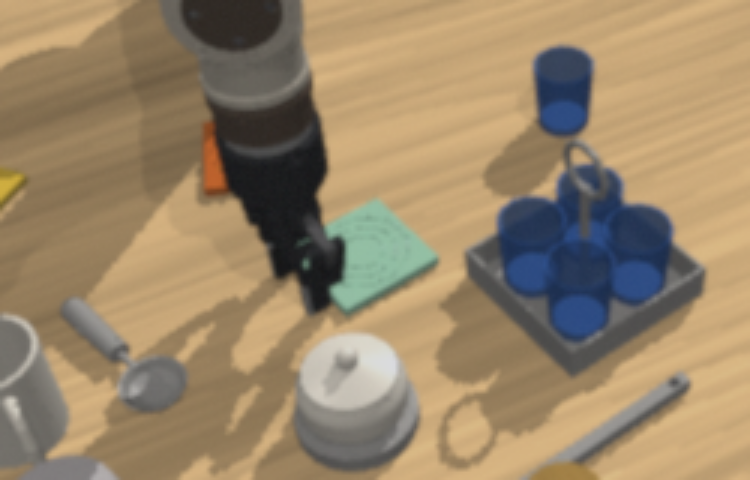

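The coaster has squared up against both fingertips (yaw 0.5°, centre y' −207). It needs 7 mm more.

Request:
move_arm --increments '[{"grip": 0.5, "linear": [-0.02, 0, 0], "twist": 0}, {"grip": 0.5, "linear": [-0.015, 0, 0], "twist": 0}, {"grip": 0.5, "linear": [0, 0, 0], "twist": 0}, {"grip": 0.5, "linear": [0, 0, 0], "twist": 0}, {"grip": 0.5, "linear": [0, 0, 0], "twist": 0}]'

```text
clock: 6.4
eef_pos: [0.4875, -0.1668, -0.0015]
tool_rot: [-0.542, 0.448, -0.453, 0.548]
ft_force: [0.4, -0.5, 0.0]
grip_width: 0.0428
```

```bash
python3 -c "
from h import *
status()
coaster()"
```

```text
t 6.4 tcp [ 0.4875 -0.1668 -0.0015] rail-frame mm [ 447.6 -255.2] z -1.5 phi-th 0.05 F [ 0.4 -0.5  0. ] w 0.0428 j6 1.05
top coaster c [ 448.8 -200.7] size [86.9 87.7] yaw rel rail 0.2 x 405.30774 492.30292 y -244.42163 -156.69498
```

Request:
move_arm --increments '[{"grip": 0.5, "linear": [0.08, 0, 0], "twist": 0}, {"grip": 0.5, "linear": [0.04, -0.1, 0], "twist": 0}, {"grip": 0.5, "linear": [0, -0.2, 0], "twist": 0}, {"grip": 0.5, "linear": [0, -0.2, 0], "twist": 0.075}, {"grip": 0.5, "linear": [0, -0.1, 0], "twist": 0.075}]'

```text
clock: 6.95
eef_pos: [0.4875, -0.1916, 0.1178]
tool_rot: [-0.469, 0.529, -0.527, 0.472]
ft_force: [0.8, 0.3, -0.6]
grip_width: 0.0429
```

Request:
move_arm --increments '[{"grip": 0.5, "linear": [0, 0, 0], "twist": 0.075}, {"grip": 0.5, "linear": [0, 0, 0], "twist": 0.075}, {"grip": 0.5, "linear": [0, 0, 0], "twist": 0.075}, {"grip": 0.5, "linear": [0, 0, 0], "twist": 0.075}, {"grip": 0.5, "linear": [0, 0, 0], "twist": 0.075}]'

```text
clock: 7.45
eef_pos: [0.4908, -0.1963, 0.1235]
tool_rot: [0.241, -0.663, 0.664, -0.248]
ft_force: [0.6, -0.3, -0.1]
grip_width: 0.0429
```

Request:
move_arm --increments '[{"grip": 0.5, "linear": [0, 0, 0], "twist": 0.075}, {"grip": 0.5, "linear": [0, 0, 0], "twist": 0.075}, {"grip": 0.5, "linear": [0, 0, 0], "twist": 0.075}, {"grip": 0.5, "linear": [0, 0, 0], "twist": 0.03}, {"grip": 0.5, "linear": [0, 0, 0], "twist": 0}]'

```text
clock: 7.95
eef_pos: [0.4903, -0.1993, 0.1229]
tool_rot: [0.064, -0.704, 0.704, -0.071]
ft_force: [-0.5, 0.2, -0.2]
grip_width: 0.0427
```

```bash
python3 -c "
from h import *
goto(380,-200.5,20,-90)
coaster()"
```

```text
t 7.95 tcp [ 0.4903 -0.1993  0.1229] rail-frame mm [ 444.3 -287.7] z 122.9 phi-th -89.85 F [-0.5  0.2 -0.2] w 0.0427 j6 2.56
dist mm 149.4 linear(tool,/0.2) [ 0.325  0.511 -0.437] twist 0.0015 deg 0.1
top coaster c [ 448.7 -200.2] size [87.  87.2] yaw rel rail -0.0 x 405.13147 492.30292 y -243.71315 -156.68451
```

Request:
move_arm --increments '[{"grip": 0.5, "linear": [0.16, 0, -0.19], "twist": 0}, {"grip": 0.5, "linear": [0.16, 0, -0.19], "twist": 0}, {"grip": 0.5, "linear": [0.005, 0.15, -0.06], "twist": 0}, {"grip": 0.5, "linear": [0, 0.2, 0], "twist": 0}, {"grip": 0.5, "linear": [0, 0.12, 0], "twist": 0}]'

```text
clock: 8.5
eef_pos: [0.4127, -0.1262, 0.0283]
tool_rot: [0.063, -0.702, 0.705, -0.077]
ft_force: [-0.4, -0.0, 0.5]
grip_width: 0.0429
```

```bash
python3 -c "
from h import *
goto(380,-200.5,-1.5,-90)"
```

```text
t 8.5 tcp [ 0.4127 -0.1262  0.0283] rail-frame mm [ 381.8 -201.3] z 28.3 phi-th -89.46 F [-0.4 -0.   0.5] w 0.0429 j6 2.65
dist mm 29.9 linear(tool,/0.2) [ 0.012  0.149 -0.005] twist 0.0045 deg 0.5
```

Request:
move_arm --increments '[{"grip": 0.5, "linear": [0.01, 0.08, 0], "twist": 0.004}, {"grip": 0.5, "linear": [0, 0.05, 0], "twist": 0}, {"grip": 0.5, "linear": [0, 0.015, 0], "twist": 0}, {"grip": 0.5, "linear": [0, 0, 0], "twist": 0}, {"grip": 0.5, "linear": [0, 0, 0], "twist": 0}]'

```text
clock: 9.0
eef_pos: [0.4103, -0.1267, -0.0008]
tool_rot: [0.063, -0.702, 0.705, -0.076]
ft_force: [-0.2, 0.4, -0.5]
grip_width: 0.0428
```

```bash
python3 -c "
from h import *
goto(392,-200.5,-1.5,-90);coaster()"
```

```text
t 9.0 tcp [ 0.4103 -0.1267 -0.0008] rail-frame mm [ 379.3 -201.4] z -0.8 phi-th -89.53 F [-0.2  0.4 -0.5] w 0.0428 j6 2.64
dist mm 12.7 linear(tool,/0.2) [-0.063  0.005 -0.004] twist 0.004 deg 0.5
top coaster c [ 447.9 -197.1] size [81. 89.] yaw rel rail -0.8 x 403.5437 492.30292 y -238.13303 -156.37497
```

Request:
move_arm --increments '[{"grip": 0.5, "linear": [-0.04, 0.003, 0], "twist": 0.004}, {"grip": 0.5, "linear": [-0.04, 0, 0], "twist": 0}, {"grip": 0.5, "linear": [-0.05, 0, 0], "twist": 0}, {"grip": 0.5, "linear": [-0.05, 0, 0], "twist": 0}, {"grip": 0.5, "linear": [-0.04, 0, 0], "twist": 0}]'

```text
clock: 9.55
eef_pos: [0.4561, -0.118, -0.0014]
tool_rot: [0.061, -0.703, 0.705, -0.072]
ft_force: [-0.0, 0.6, 1.0]
grip_width: 0.0429
```

```bash
python3 -c "
from h import *
goto(500,-200.5,-1.5,-90);coaster()"
```

```text
t 9.55 tcp [ 0.4561 -0.118  -0.0014] rail-frame mm [ 425.9 -201.4] z -1.4 phi-th -90.01 F [-0.   0.6  1. ] w 0.0429 j6 2.7
dist mm 74.1 linear(tool,/0.2) [-0.37   0.006 -0.004] twist -0.0 deg -0.0
top coaster c [ 482.6 -184.3] size [85.1 56.8] yaw rel rail 0.1 x 440.03555 525.1885 y -212.66463 -155.87242
```

Request:
move_arm --increments '[{"grip": 0.5, "linear": [-0.05, 0, 0], "twist": 0}, {"grip": 0.5, "linear": [-0.05, 0, 0], "twist": 0}, {"grip": 0.5, "linear": [-0.05, 0, 0], "twist": 0}, {"grip": 0.5, "linear": [-0.05, 0, 0], "twist": 0}, {"grip": 0.5, "linear": [-0.04, 0, 0], "twist": 0}]'

```text
clock: 10.1
eef_pos: [0.5083, -0.1078, -0.0008]
tool_rot: [0.061, -0.703, 0.705, -0.073]
ft_force: [-0.6, -1.0, 0.7]
grip_width: 0.0424
```

```bash
python3 -c "
from h import *
goto(550,-200.5,-1.5,-90);im=coaster()[0];cv2.imwrite('pics/t4.png',cv2.resize(im[135:300,250:490],None,fx=3.3,fy=3.3))
im=cam('scene')[0];cv2.imwrite('pics/s4.png',cv2.resize(im[170:370,150:400],None,fx=3,fy=3))"
```

```text
t 10.1 tcp [ 0.5083 -0.1078 -0.0008] rail-frame mm [ 479.1 -201.1] z -0.8 phi-th -89.96 F [-0.6 -1.   0.7] w 0.0424 j6 2.74
dist mm 70.9 linear(tool,/0.2) [-0.354  0.009 -0.003] twist 0.0005 deg 0.0
top coaster c [ 539.7 -170.7] size [42.4 83.8] yaw rel rail -12.5 x 497.8718 577.58057 y -200.47264 -155.04239
```

View pics/s4.png

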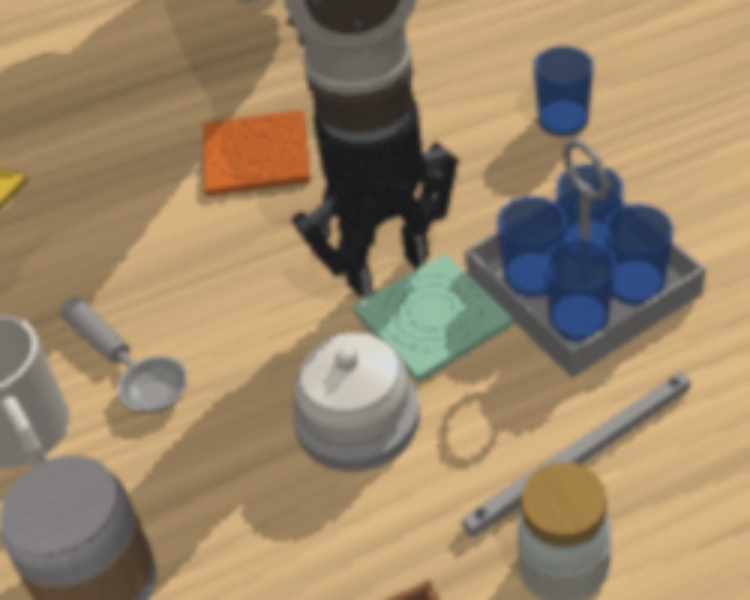

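The coaster is entering the gap squarely. The half-open knuckles, at (310,230) and (440,160) in the crop, spread too wide to pass beside the glasses and the pot. I'll back off a little, lift a few mm and narrow the fingers before going on.

Request:
move_arm --increments '[{"grip": 0.5, "linear": [0.04, 0, 0], "twist": 0}, {"grip": 0.5, "linear": [0, -0.03, 0], "twist": 0}, {"grip": 0.85, "linear": [0, 0, 0], "twist": 0}, {"grip": 0.85, "linear": [0, 0, 0], "twist": 0}, {"grip": 0.85, "linear": [0, 0, 0], "twist": 0}]'

```text
clock: 10.7
eef_pos: [0.4991, -0.1097, 0.006]
tool_rot: [0.061, -0.703, 0.705, -0.073]
ft_force: [-0.5, 1.0, -0.4]
grip_width: 0.013
```

```bash
sed -i 's/^    cs=max/    if n=="scene": m[:200]=0\n    cs=max/' h.py; python3 -c "
from h import *
goto(478,-200.5,3.5,-90);coaster();im=coaster('scene')[0];cv2.imwrite('pics/s5.png',cv2.resize(im[170:370,150:400],None,fx=3,fy=3))"
```

```text
t 10.7 tcp [ 0.4991 -0.1097  0.006 ] rail-frame mm [ 469.7 -201.3] z 6.0 phi-th -89.98 F [-0.5  1.  -0.4] w 0.013 j6 2.74
dist mm 8.7 linear(tool,/0.2) [-0.041  0.013 -0.004] twist 0.0 deg 0.0
top coaster c [ 536.6 -173.6] size [49.5 93.3] yaw rel rail -12.5 x 489.9801 579.43756 y -207.91956 -155.14592
scene coaster c [ 539.8 -199.1] size [89.7 90.4] yaw rel rail -0.5 x 494.58377 585.0841 y -243.81516 -154.11476
```

View pics/s5.png

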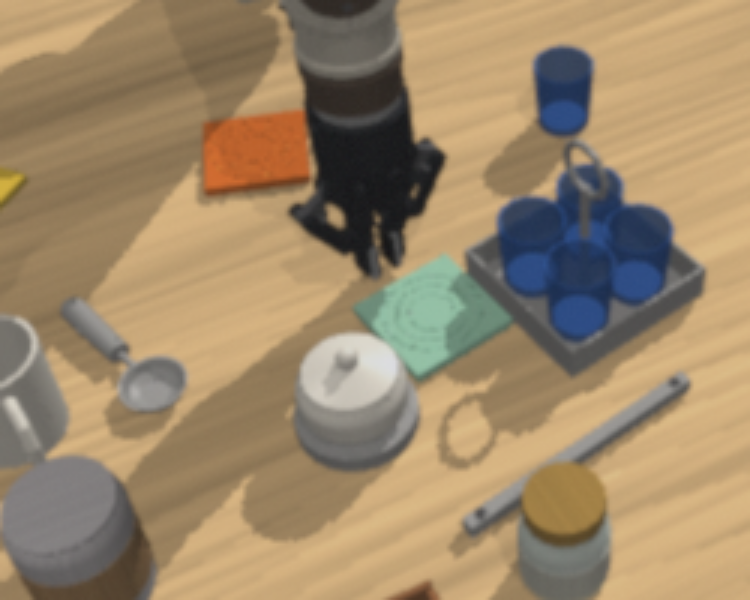

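```bash
python3 - <<'E'
from h import *
Q=[]
for n in("scene","top"):
    im,d,K,R,t=cam(n);C=cloud(d,K,R,t);dark=im.max(2)<75
    q=C[dark&(d>0)];f=fr(q[:,:2]);k=(abs(f[:,0]-470)<70)&(abs(f[:,1]+201)<90)&(q[:,2]>.02)
    Q.append(np.c_[f[k],q[k,2]*1000])
for i,n in enumerate(("scene","top")):
  q=Q[i]
  for z in range(20,150,10):
    s=q[(q[:,2]>=z)&(q[:,2]<z+10)]
    if len(s)>3: print(n,z,len(s),"x",s[:,0].min().round(),s[:,0].max().round(),"y",np.percentile(s[:,1],[1,99]).round())
# obstacles
D=np.load("scene1.npz");C=cloud(D["d"],D["K"],D["R"],D["t"]);f=fr(C.reshape(-1,3)[:,:2]);z=C.reshape(-1,3)[:,2]*1000
for zz in range(5,90,10):
    k=(z>zz)&(z<zz+10)&(f[:,0]>500)&(f[:,0]<660)
    a=f[k&(f[:,1]>-200)&(f[:,1]<-60)];b=f[k&(f[:,1]<-210)&(f[:,1]>-345)]
    print("obst z",zz,"holder min y",np.percentile(a[:,1],1).round() if len(a)>20 else None,"pot max y",np.percentile(b[:,1],99).round() if len(b)>20 else None)
E
```

```text
scene 20 29 x 465.0 482.0 y [-222. -183.]
scene 30 37 x 466.0 483.0 y [-221. -183.]
scene 40 39 x 464.0 484.0 y [-223. -183.]
scene 50 92 x 459.0 484.0 y [-234. -165.]
scene 60 91 x 459.0 484.0 y [-242. -158.]
scene 70 93 x 462.0 487.0 y [-249. -150.]
scene 80 108 x 464.0 488.0 y [-255. -145.]
scene 90 128 x 457.0 488.0 y [-260. -142.]
scene 100 180 x 458.0 490.0 y [-263. -143.]
scene 110 102 x 462.0 489.0 y [-245. -162.]
scene 120 33 x 465.0 482.0 y [-241. -183.]
scene 130 47 x 468.0 505.0 y [-239. -176.]
scene 140 112 x 468.0 506.0 y [-238. -176.]
top 90 19 x 457.0 478.0 y [-156. -147.]
top 100 32 x 457.0 478.0 y [-156. -141.]
top 110 4 x 471.0 474.0 y [-161. -142.]
obst z 5 holder min y -153.0 pot max y -256.0
obst z 15 holder min y -153.0 pot max y -254.0
obst z 25 holder min y -153.0 pot max y -268.0
obst z 35 holder min y -139.0 pot max y -263.0
obst z 45 holder min y -139.0 pot max y -262.0
obst z 55 holder min y -140.0 pot max y -264.0
obst z 65 holder min y -140.0 pot max y -280.0
obst z 75 holder min y None pot max y -290.0
obst z 85 holder min y None pot max y None
```

With the fingers narrowed, the gripper spans −242 to −158 below 70 mm, against the glasses at −140 and the pot at −262. That is clear, so I push on.

Request:
move_arm --increments '[{"grip": 0.85, "linear": [-0.04, 0.01, 0], "twist": 0}, {"grip": 0.85, "linear": [-0.05, 0, 0], "twist": 0}, {"grip": 0.85, "linear": [-0.05, 0, 0], "twist": 0}, {"grip": 0.85, "linear": [-0.05, 0, 0], "twist": 0}, {"grip": 0.85, "linear": [-0.04, 0, 0], "twist": 0}]'

```text
clock: 11.4
eef_pos: [0.547, -0.1001, 0.0037]
tool_rot: [0.061, -0.703, 0.705, -0.072]
ft_force: [-1.0, -0.2, 0.9]
grip_width: 0.013
```

```bash
python3 -c "
from h import *
goto(597,-200.5,3.5,-90);coaster();coaster('scene')"
```

```text
t 11.4 tcp [ 0.547  -0.1001  0.0037] rail-frame mm [ 518.6 -200.8] z 3.7 phi-th -89.98 F [-1.  -0.2  0.9] w 0.013 j6 2.77
dist mm 78.4 linear(tool,/0.2) [-0.392  0.007 -0.002] twist 0.0 deg 0.0
top coaster c [ 581.9 -168.1] size [37.9 75. ] yaw rel rail -12.5 x 544.4063 617.08124 y -194.6957 -154.51562
scene coaster c [ 577.9 -198.7] size [92.4 89.7] yaw rel rail 0.7 x 531.64746 624.1678 y -243.5092 -153.4106
```

```bash
python3 -c "
from h import *
im=cam('scene')[0];cv2.imwrite('pics/s6.png',cv2.resize(im[225:325,240:370],None,fx=6,fy=6,interpolation=cv2.INTER_CUBIC))"
```

```text
(no output)
```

View pics/s6.png

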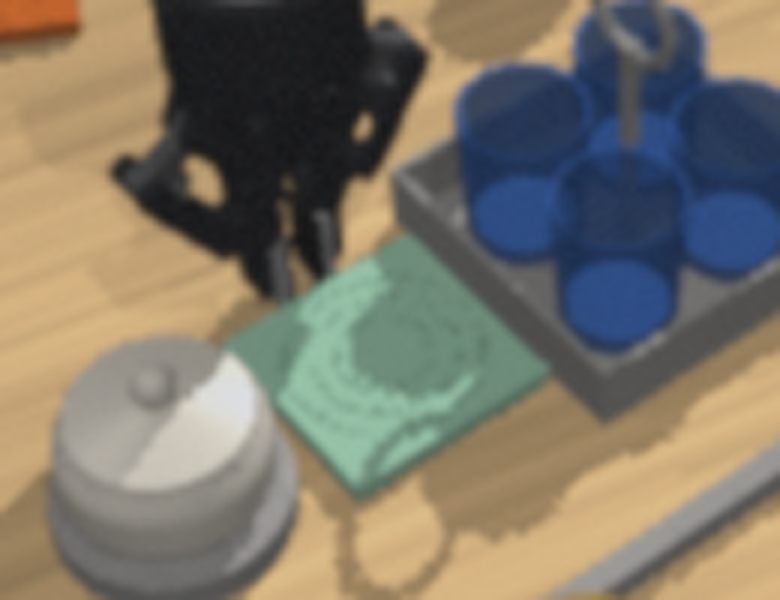

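The crop shows the coaster close along the holder wall (corner at about (548,370)), with wood visible on the pot side at (290,420). I'll steer slightly right, which is tool +z.

Request:
move_arm --increments '[{"grip": 0.85, "linear": [-0.03, 0, 0.006], "twist": 0}, {"grip": 0.85, "linear": [-0.03, 0, 0.006], "twist": 0}, {"grip": 0.85, "linear": [-0.03, 0, 0.004], "twist": 0}, {"grip": 0.85, "linear": [-0.03, 0, 0], "twist": 0}, {"grip": 0.85, "linear": [-0.02, 0, 0], "twist": 0}]'

```text
clock: 12.05
eef_pos: [0.5749, -0.0981, 0.0036]
tool_rot: [0.062, -0.703, 0.705, -0.071]
ft_force: [-0.5, -0.1, -0.2]
grip_width: 0.0128
```

```bash
python3 -c "
from h import *
goto(597,-203,3.5,-90);coaster();im=coaster('scene')[0];cv2.imwrite('pics/s7.png',cv2.resize(im[225:325,240:370],None,fx=6,fy=6,interpolation=cv2.INTER_CUBIC))"
```

```text
t 12.05 tcp [ 0.5749 -0.0981  0.0036] rail-frame mm [ 546.4 -204.1] z 3.6 phi-th -90.01 F [-0.5 -0.1 -0.2] w 0.0128 j6 2.78
dist mm 50.6 linear(tool,/0.2) [-0.253  0.004 -0.005] twist -0.0 deg -0.0
top coaster c [ 609.3 -175.8] size [34.1 71.2] yaw rel rail -1.5 x 574.00775 644.84955 y -193.67424 -159.13591
scene coaster c [ 604.7 -201.8] size [91.9 89.6] yaw rel rail 0.4 x 558.7523 650.6958 y -246.81517 -156.97868
```

View pics/s7.png

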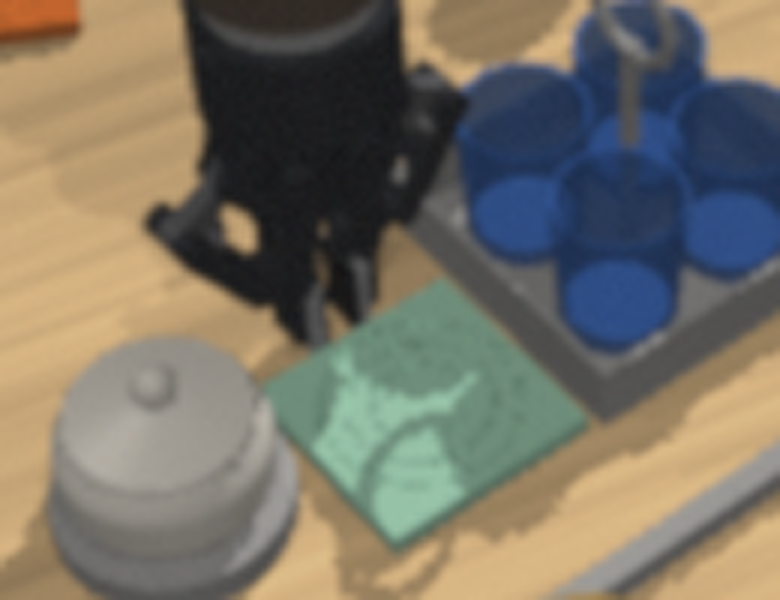

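Wood now shows on both sides of the coaster, so I continue straight, with about 50 mm to go.

Request:
move_arm --increments '[{"grip": 0.85, "linear": [-0.04, 0, 0], "twist": 0}, {"grip": 0.85, "linear": [-0.04, 0, 0], "twist": 0}, {"grip": 0.85, "linear": [-0.04, 0, 0], "twist": 0}, {"grip": 0.85, "linear": [-0.04, 0, 0], "twist": 0}, {"grip": 0.85, "linear": [-0.02, 0, 0], "twist": 0}]'

```text
clock: 12.65
eef_pos: [0.6128, -0.0907, 0.0041]
tool_rot: [0.062, -0.703, 0.705, -0.071]
ft_force: [-0.6, 0.3, 1.0]
grip_width: 0.013
```

```bash
python3 -c "
from h import *
goto(597,-203,3.5,-90);coaster();im=coaster('scene')[0]"
```

```text
t 12.65 tcp [ 0.6128 -0.0907  0.0041] rail-frame mm [ 585.  -203.9] z 4.1 phi-th -90.01 F [-0.6  0.3  1. ] w 0.013 j6 2.81
dist mm 12.1 linear(tool,/0.2) [-0.06   0.004 -0.005] twist -0.0 deg -0.0
top coaster c [ 650.2 -174.1] size [30.5 66.7] yaw rel rail -1.5 x 617.209 683.4936 y -190.14868 -158.93071
scene coaster c [ 643.  -201.9] size [89.1 92.6] yaw rel rail -0.7 x 596.6878 688.88495 y -246.73024 -156.93436
```

Request:
move_arm --increments '[{"grip": 0.85, "linear": [-0.02, 0, 0], "twist": 0}, {"grip": 0.85, "linear": [-0.015, 0, 0], "twist": 0}, {"grip": 0.85, "linear": [-0.015, 0, 0], "twist": 0}, {"grip": 0.85, "linear": [-0.01, 0, 0], "twist": 0}, {"grip": 0.85, "linear": [-0.01, 0, 0], "twist": 0}]'

```text
clock: 13.25
eef_pos: [0.6261, -0.0881, 0.004]
tool_rot: [0.063, -0.703, 0.705, -0.07]
ft_force: [0.0, -0.7, -0.8]
grip_width: 0.0125
```

```bash
python3 -c "
from h import *
goto(597,-203,3.5,-90);coaster();im=coaster('scene')[0]"
```

```text
t 13.25 tcp [ 0.6261 -0.0881  0.004 ] rail-frame mm [ 598.5 -203.9] z 4.0 phi-th -90.03 F [ 0.  -0.7 -0.8] w 0.0125 j6 2.81
dist mm 1.8 linear(tool,/0.2) [ 0.008  0.002 -0.004] twist -0.0 deg -0.0
top coaster c [ 667.1 -174.3] size [30.1 65.6] yaw rel rail -0.3 x 634.39606 699.8554 y -189.43947 -159.16396
scene coaster c [ 654.7 -202.1] size [89.6 88.4] yaw rel rail -0.5 x 610.5794 699.18024 y -246.73024 -157.0668
```

Request:
move_arm --increments '[{"grip": 0.85, "linear": [-0.01, 0, 0], "twist": 0}, {"grip": 0.85, "linear": [-0.01, 0, 0], "twist": 0}, {"grip": 0.85, "linear": [-0.01, 0, 0], "twist": 0}, {"grip": 0.85, "linear": [-0.01, 0, 0], "twist": 0}, {"grip": 0.85, "linear": [-0.01, 0, 0], "twist": 0}]'

```text
clock: 13.85
eef_pos: [0.628, -0.0876, 0.0038]
tool_rot: [0.068, -0.703, 0.705, -0.063]
ft_force: [-6.7, -2.1, 4.5]
grip_width: 0.013
```

```bash
python3 -c "
from h import *
goto(597,-203,3.5,-90);coaster();im=coaster('scene')[0];cv2.imwrite('pics/s8.png',cv2.resize(im[235:355,260:400],None,fx=5,fy=5,interpolation=cv2.INTER_CUBIC))"
```

```text
t 13.85 tcp [ 0.628  -0.0876  0.0038] rail-frame mm [ 600.5 -203.7] z 3.8 phi-th -90.14 F [-6.7 -2.1  4.5] w 0.013 j6 2.82
dist mm 3.6 linear(tool,/0.2) [ 0.017  0.002 -0.003] twist -0.001 deg -0.1
top coaster c [ 672.9 -168.9] size [28.7 59.4] yaw rel rail -12.4 x 644.46747 700.97906 y -189.27116 -159.07452
scene coaster c [ 655.5 -202.1] size [89.4 88.2] yaw rel rail -0.5 x 611.4236 699.82135 y -246.86464 -157.0668
```

View pics/s8.png

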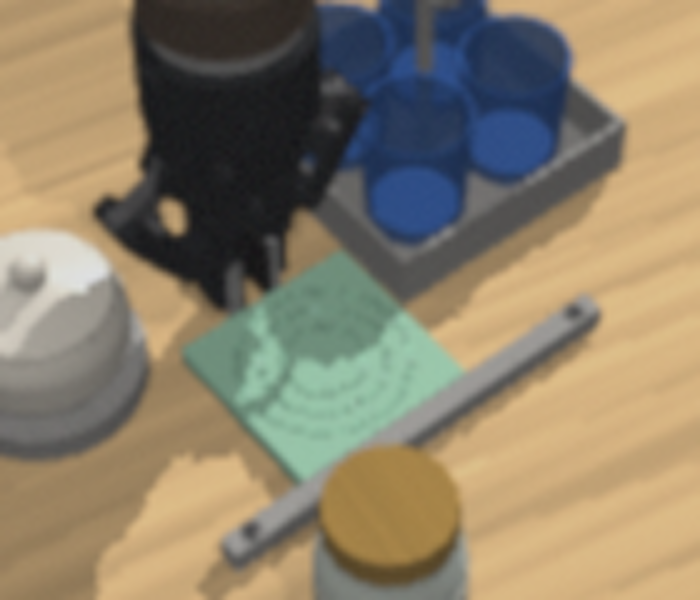

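The coaster's leading edge lies along the rail from (300,480) to (465,375), and the contact force rose to about 7 N. I now back straight off and rise.

Request:
move_arm --increments '[{"grip": 0.85, "linear": [0.04, 0, 0], "twist": 0}, {"grip": 0.85, "linear": [0.08, 0, 0], "twist": 0}, {"grip": 0.85, "linear": [0.1, -0.02, 0], "twist": 0}, {"grip": 0.85, "linear": [0.15, -0.05, 0], "twist": 0}, {"grip": 0.85, "linear": [0.1, -0.15, 0], "twist": 0}]'

```text
clock: 14.45
eef_pos: [0.533, -0.1042, 0.0451]
tool_rot: [0.069, -0.703, 0.705, -0.064]
ft_force: [0.4, -0.1, 1.1]
grip_width: 0.0128
```

Request:
move_arm --increments '[{"grip": 0.85, "linear": [0.1, -0.2, 0], "twist": 0}, {"grip": 0.85, "linear": [0.2, -0.2, 0], "twist": 0}, {"grip": 0.85, "linear": [0.2, -0.2, 0], "twist": 0}, {"grip": 0.85, "linear": [0.2, -0.2, 0], "twist": 0}, {"grip": 0.85, "linear": [0, 0, 0], "twist": 0}]'

```text
clock: 14.95
eef_pos: [0.4079, -0.1284, 0.1979]
tool_rot: [0.065, -0.702, 0.706, -0.067]
ft_force: [1.1, 0.0, -0.2]
grip_width: 0.0132
```

```bash
python3 - <<'E'
from h import *
status()
a=coaster()[0];b=coaster('scene')[0]
for n,now,box in(("top",a,(296,386,140,172)),):
    D=np.load(n+"1.npz");print("change px elsewhere (honey,glass,spoon,jug,tin)",[int((cv2.absdiff(now,D["im"])[v0:v1,u0:u1].max(2)>60).sum()) for u0,u1,v0,v1 in((345,380,105,142),(258,290,278,312),(438,476,224,285),(476,520,208,258),(462,508,150,195))])
cv2.imwrite("pics/f.png",np.vstack([cv2.resize(a[130:260,260:440],(600,433)[:2],interpolation=cv2.INTER_CUBIC)[:300],cv2.resize(b[225:350,200:400],(600,300),interpolation=cv2.INTER_CUBIC)]))
E
```

```text
t 14.95 tcp [ 0.4079 -0.1284  0.1979] rail-frame mm [ 376.6 -202.6] z 197.9 phi-th -90.05 F [ 1.1  0.  -0.2] w 0.0132 j6 2.65
top coaster c [ 656.7 -202.2] size [87.1 89.2] yaw rel rail -0.1 x 612.0535 701.27124 y -245.8398 -158.63411
scene coaster c [ 656.7 -202.1] size [89.4 85.7] yaw rel rail -0.5 x 613.93585 699.82135 y -246.73024 -157.0668
change px elsewhere (honey,glass,spoon,jug,tin) [0, 0, 111, 126, 0]
```

View pics/f.png

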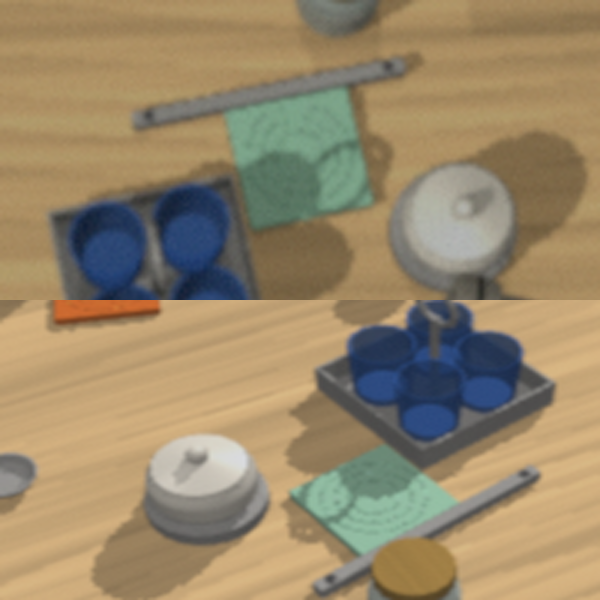

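The leading edge lies flush on the rail in both views and the hand is clear. The pixel changes near the spoon and jug are probably the arm's moving shadow, because the fingers never came near them.

```bash
python3 -c "
from h import *
print(bot.job_done())"
```

```text
the job is handed in; nothing more can be done
None
```

The coaster now lies with its leading edge flush along the stop rail, and I have handed the job in. I squared and centred it by pushing its right side, then pushed it from behind through the gap. The hand is well clear, about 20 cm up. It took about 15 s of the 72 s.

**Last checks:**
- **Fit against the rail:** relative to the rail, the coaster's yaw was −0.1° in the top camera and −0.5° in the scene camera. Both cameras put its front edge at about 700 mm in rail-axis coordinates, against my estimates of 697 to 700 mm for the rail face. The force on the tool rose to about 7 N in the final push, which fits contact with the rail.
- **In the gap:** halfway through, the coaster drifted close to the holder wall and may have touched it lightly. Wrist force stayed near zero there. I steered it 3 mm to the right, and wood then showed on both sides.
- **Other things:** the honey jar, loose glass and tin showed no change in the top picture. The spoon and jug areas did change, by 111 and 126 pixels. I put that down to the arm's shadow, since by my measurements the fingers stayed well clear of both, but I did not check it separately. I did not measure the kettle for movement.

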